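# Set the sheet carriage and hover the inked block in register

### The arm

A 6-joint arm with a two-finger parallel gripper is mounted at the origin on the work surface. World frame = base frame: x ahead of the robot, y to its left, z up, the work surface at z = 0. Lengths are in m, angles in rad, forces in N, time in s.
With the tool pointing down it reaches from about 0.3 to 0.775 m from the base axis. Payload 14.6 kg.
Tool frame: the origin (TCP) lies at the very end of the fingers, on their centre line; the grasp point (between the pads) lies 19 mm behind it; z points along the fingers, x is the direction in which the jaws open and shut, and the axes are right-handed (so a half turn about z gives the same grasp; the last joint's range is limited). The gripper opens to 94 mm and grips with 3 to 60 N. Pads are 16 mm wide; open, the fingers measure 119 mm over their backs; the gripper's body (75 mm by 177 mm) begins 78 mm behind the grasp point.
Start: joints at [-1.381, 0.3, 1.521, -0, 1.321, -0.067], TCP at [0.14, -0.532, 0.205] pointing down, gripper open.
Joint ranges: [-3.03, 3.03], [-0.79, 2.21], [0.23, 2.52], [-1.04, 4.18], [0, 3.07], [-2.55, 2.55]. Speed limits (rad/s): [2.22, 2.22, 2.57, 3.14, 3.14, 3.14].

### API

Orientations are given as [roll, pitch, yaw] about the fixed x, y, z axes, in that order (R = Rz(yaw) Ry(pitch) Rx(roll)).
In Python, from station import ctrl gives the robot as it stands.
- The arm moves only by the shell command python3 -m inch 'ROWS' [FORCE]. ROWS is JSON, one flat list of numbers, 7 for each row, row after row: the shift along the tool's x, y, z in cm, then the turn, a rotation vector about the tool's x, y, z in rad, then the opening, from 0 (shut) to 1 (fully open). In form: [tx, ty, tz, wx, wy, wz, claw, tx, ty, tz, wx, wy, wz, claw, ...]. A call has 1 to 20 rows; each row shifts and turns the commanded pose from where the row before left it, along the tool's axes as they then stand; what a row does not reach is not made up. A row lasts 1/8 s, in which the tool goes at most 62.5 mm and 10.7 degrees, less where a joint would pass 70% of its speed; a pose out of reach is approached as far as the arm can. A call is refused whole if a number of a shift passes 6.25 or a number of a turn 0.188, either way. A call with a gripper value outside its range is refused whole. The fingers move at their own pace and stop on an object; FORCE is the grip in N (left out, the last holds). Time passes only in rows, so rows that do not move let the fingers close. It gives the time, the measured TCP pose, the force and the opening at its end, in the units of the state.
- ctrl.get_obs(): the state, without advancing time (a new reading comes with each control period).
- ctrl.camera(name): name is "scene" or "top" or "wrist"; returns (picture, depth): 384x512x3 uint8, red, green, blue; 384x512 float32, m along the optical axis (not along the pixel's ray), 0 where there is no reading.
- ctrl.camera_params(name): a dict with "vertical_fov" (degrees; the focal length in pixels is half the picture's height over the tangent of half this angle, whatever the lens; pixels are square), "cx", "cy" (the principal point, pixels), "camera_from_world" (4x4, takes a point from world to camera coordinates); the wrist camera has in their place "mount" (4x4, takes a point from camera to tool coordinates, whose origin is the TCP and whose axes are the tool frame's). Camera axes: x right, y down, z forward; pixel columns grow to the right and rows downward; lengths in m; the calibration is good to about 2 mm. A picture is of the moment at which its call begins: read the wrist's pose just before it. camera_params takes no time and is no camera call.
- ctrl.hand_in(): hands the job in, once; it reports no verdict.
Trained networks look in the newest picture that a camera, given by its name, has taken for a name from the list of things; names that differ only in an ending like _2 or _b are one class to them, and where a whole thing is asked for, a point or a joint stands for the part that bears it (a point fixed in the world has none). Each returns a list of dicts, best first, with "score" (0 to 1); they miss things now and then, are a little off and sometimes report something else, mostly with a low value. They report only what shows in the picture. A call takes as long as a camera call. They do not tell look-alikes from the thing itself.
- ctrl.spot_in(camera, label): "bbox" ([centre column, centre row, width, height] in pixels, round what is visible of it).
- ctrl.place_of(camera, label): "centre" ([column, row] in pixels: a listed point, or the origin of a listed thing).
The state is a dict: "time_s": time; "qpos": joint angles; "joint_vel": joint speeds; "tau": joint torques, N m; "ee_pos": TCP position; "eef_rot": TCP orientation; "force": force on the tool from outside, world axes, zero at the start; "moment": the same for the moment, N m; "grip_width": finger opening in m.
Only numpy, scipy, OpenCV 4.12 (cv2) and the standard library are available. Lean on these libraries where they do the work, as an engineer would, in place of code of your own. Each camera call takes 0.05 s, during which the arm holds its last target. There are 200 camera calls.

### The job

First pull the sprung sheet carriage on the register board out by its yellow tab until its pointer stands at the red clip on the scale, and let go of it there (its brake keeps it). Then pick up the inked lino block by its red handle, carry it over the gouge rack, and finish while still holding it level, squarely inside the black outline on the sheet and hovering about a centimetre above it, never letting it touch the sheet, the board or the rack. Leave the things standing about undisturbed.

Things in the scene. Friction and masses are not known exactly. Their poses are not given: they have to be found in the camera images.
- board: Fixed grey register board on the table, 240 (its x) by 340 (its y) by 12 mm thick; origin at the centre of its underside; at yaw 0 its x points away from the robot, its y to the robot's left. On it: a steel sheet carriage, a blue spring case 50 x 80 mm, rising 30 mm above the board, at its +y end, and a white tick scale along its +x edge. A small brass weight stands on its -x, -y corner.
- carriage (a joint): How far the carriage is pulled out, in m, 0 to 0.11; it slides along the board's -y as the value grows. Its spring pulls it back with 1 to 4 N, but a friction brake of 6 N keeps it where it is let go, so pulling it out takes 7 to 10 N.
- tab (a point): Centre of the grip of the carriage's upright yellow pull tab: 40 mm wide (board x), 12 mm thick (board y), its top 18 mm above this point; it stands on the outer end of the flat steel carriage plate, whose top face is 24 mm below this point. Grip it across its 12 mm thickness. The tab stands 75 mm from the outline's centre, on its board -y side. Axes as the board's.
- pointer (a point): Middle of the black pointer bar (3 mm wide along board y) that the carriage carries over the white scale; it moves with the carriage along the board's -y. Axes as the board's.
- mark: Red clip on the outer edge of the white scale, 16 (board x) by 12 (board y) by 10 mm; fixed on the board, look only; origin at the centre of its underside, axes as the board's. The pointer is at the clip when both have the same place along the board's y, to within half the clip's width (6 mm).
- outline (a point): Centre of the black rectangle printed on the white sheet on the carriage, at the height of the sheet; inside measures 96 mm (its x) by 76 mm (its y), so 8 mm of margin all round the block's face. Axes as the board's; it moves with the carriage.
- block_grip (a point): Middle of the red handle of the lino block, 44 mm above the block's underside. The handle is a bar 60 mm long (its x), 16 mm wide (its y), its top 14 mm above this point and the wooden block's upper face 22 mm below it. Block about 0.15 to 0.31 kg. Its x is the block's long side. It stands face down on the ink slab.
- block_face (a point): Centre of the block's inked underside (grey lino under pale wood), 80 mm (its x) by 60 mm (its y); axes as the block's, z up.
- slab: Fixed green glass ink slab, 180 by 160 by 6 mm, with black ink on it; origin at the centre of its underside.
- rack: Fixed wooden gouge rack between slab and board, 360 mm long (its x) by 60 mm (its y), 122 mm tall to the tops of the wooden tool handles; origin at the centre of its underside.
- weight: Loose bystander: small brass weight on the board's corner, 36 mm across, 38 mm tall; origin at the centre of its underside.
- mug: Loose bystander: blue mug, 76 mm across, 85 mm tall; origin at the centre of its underside.
- bottle: Loose bystander: clear bottle, 66 mm across, 190 mm tall; origin at the centre of its underside.
- ink_tin: Loose bystander: ink tin, 60 mm across, 45 mm tall; origin at the centre of its underside.
- brayer: Loose bystander: ink roller lying on the table, 180 mm long, roller 100 mm wide and 40 mm across, blue handle; origin on the table between handle and roller.
Things that resemble listed ones, but are neither listed nor needed, are in the scene too. What is shaped like the part that bears block_grip but turquoise is not meant.

How it is judged:
On the way, in this order (a step that is already met when the one before it is completed fails the run):
1. the carriage's pointer stands at the red clip (within 6 mm) and the gripper has let go of the carriage (y of pointer in the frame of mark between -0.006 and 0.006 m and contact force between the fingers and carriage below 0.1 N), for 0.2 s.
2. the block is above the gouge rack, held (y of block_face in the frame of rack between -0.03 and 0.03 m and x of block_face in the frame of rack between -0.2 and 0.2 m and z of block_face in the frame of rack above 0.12 m and contact force between the fingers and block above 1 N), for 0.04 s.
At the end, for the whole second after the job is handed in: Pointer at the red clip within 7 mm; block held still by the fingers alone, its face centred in the outline to 8 mm each way, long sides aligned to 0.12 rad (either way round), tilt under 0.1 rad, 3 to 18 mm above the sheet (y of pointer in the frame of mark between -0.007 and 0.007 m and x of block_face in the frame of outline between -0.008 and 0.008 m and y of block_face in the frame of outline between -0.008 and 0.008 m and z of block_face in the frame of outline between 0.003 and 0.018 m and angle between the x axis of block_face and the x axis of outline, either way round below 0.12 rad and angle between block_face's own z axis and vertical below 0.1 rad and linear speed of block below 0.02 m/s and contact force between the fingers and block above 1 N and contact force between block and board below 0.05 N and contact force between block and carriage below 0.05 N and contact force between the fingers and carriage below 0.1 N); the arm keeps its last pose, push and grip.
It fails at once if the inked block touches the sheet, carriage or board (contact force between block and carriage above 0.3 N or contact force between block and board above 0.3 N).
It fails at once if the block touches the rack (contact force between block and rack above 0.5 N).
It fails at once if a bystander is disturbed (moved over 25 mm) (distance of any of weight, mug, bottle, ink_tin, brayer from where it was at the start of the episode above 0.025 m).
It also fails if it takes over 58 s, if anything falls off the work surface, if the arm or the gripper's body presses on something with over 40 N, if the wrist force passes 120 N, or if a joint passes its speed limit or range.

## Working session

There is one attempt and no reset: what is moved stays moved. The work goes in short steps, Python scripts to look and compute and a shell command to move; the robot and the scene stay as the last step left them, time stands still between calls to the robot, and variables do not carry over. Pictures are saved under pics/ and viewed, about 8 in all and at most 12, crops included, and the job is handed in when it is done.

```bash
mkdir -p pics
cat > h.py <<'E'
import numpy as np, cv2
from station import ctrl
from scipy.spatial.transform import Rotation as R
def T_cw(name):
    p=ctrl.camera_params(name)
    if "camera_from_world" in p: return p,np.linalg.inv(np.array(p["camera_from_world"]))
    o=ctrl.get_obs(); T=np.eye(4); T[:3,:3]=R.from_euler('xyz',o["eef_rot"]).as_matrix(); T[:3,3]=o["ee_pos"]
    return p,T@np.array(p["mount"])
def shot(name):
    p,T=T_cw(name); im,d=ctrl.camera(name); return dict(p=p,T=T,im=im,d=d,f=192/np.tan(np.radians(p["vertical_fov"])/2))
def world(s,u,v,z=None,depth=None):
    r=np.array([(u-s['p']['cx'])/s['f'],(v-s['p']['cy'])/s['f'],1.])
    Rm,t=s['T'][:3,:3],s['T'][:3,3]; w=Rm@r
    if z is not None: return t+w*(z-t[2])/w[2]
    if depth is None: depth=s['d'][int(round(v)),int(round(u))]
    return t+w*depth
def cloud(s):
    v,u=np.mgrid[0:384,0:512]; r=np.stack([(u-s['p']['cx'])/s['f'],(v-s['p']['cy'])/s['f'],np.ones(u.shape)],-1)
    return (r*s['d'][...,None])@s['T'][:3,:3].T+s['T'][:3,3]
def save(s,n): cv2.imwrite(f'pics/{n}.png',cv2.cvtColor(s['im'],cv2.COLOR_RGB2BGR))
E
python3 - <<'E'
from h import *
np.set_printoptions(precision=4,suppress=True)
o=ctrl.get_obs(); print(o)
for c in ("top","scene"):
    s=shot(c); save(s,c+"0"); print(c,s['T'][:3,3],s['p'].keys(), {k:v for k,v in s['p'].items() if 'world' not in k})
    for l in "board tab pointer mark outline block_grip block_face slab rack weight mug bottle ink_tin brayer".split():
        for r in ctrl.place_of(c,l)[:2]:
            if r['score']>.2: print(l,round(r['score'],2),np.round(r['centre'],1),world(s,*r['centre']))
E
```

```text
{'time_s': 0.0, 'qpos': array([-1.3806,  0.3005,  1.5216, -0.    ,  1.3207, -0.0666]), 'joint_vel': array([-0.0001, -0.0015, -0.0004, -0.0007,  0.0013, -0.0021]), 'tau': array([ -0.0014, -53.1804, -35.2738,   0.0708,   0.0244,  -0.0001]), 'ee_pos': array([ 0.1396, -0.5317,  0.2049]), 'eef_rot': array([-3.1415,  0.0011, -1.314 ]), 'force': array([0.5215, 0.4149, 0.1993]), 'moment': array([0.0038, 0.0309, 0.0311]), 'grip_width': 0.09377497348993394}
top [ 0.4027 -0.0267  1.1765] dict_keys(['vertical_fov', 'cx', 'cy', 'camera_from_world']) {'vertical_fov': 54.42127065092424, 'cx': 255.47851755263068, 'cy': 190.33642895621574}
board 0.83 [164.7 179.4] [0.5425 0.2695 0.0166]
board 0.55 [172.6 142.9] [0.6575 0.2472 0.0237]
tab 0.84 [171.  180.3] [0.5363 0.2423 0.0473]
tab 0.65 [337.5 189.7] [ 0.5168 -0.269   0.0263]
pointer 0.74 [149.  148.3] [0.6417 0.3245 0.0118]
mark 0.67 [171.1 178.5] [0.5402 0.2392 0.0601]
mark 0.56 [173.8 144.7] [0.6519 0.2433 0.0235]
outline 0.84 [148.1 173.5] [0.5601 0.3219 0.0184]
block_grip 0.98 [325.8 248.3] [ 0.339  -0.2262  0.061 ]
block_grip 0.86 [382.3 244.3
[... 787 characters left out ...]
] [0.6378 0.3096 0.0125]
mark 0.37 [307.7 298.6] [0.6668 0.2494 0.0255]
outline 0.95 [370.3 284.6] [0.5469 0.3168 0.02  ]
block_grip 0.66 [192.7 166. ] [ 0.5399 -0.2513  0.0646]
block_grip 0.64 [204.4 133.7] [ 0.3656 -0.4073  0.0591]
block_face 0.87 [205.7 149.4] [ 0.3867 -0.3796  0.0169]
block_face 0.86 [243.6 162.7] [ 0.3721 -0.213   0.0243]
slab 0.68 [193.  181.7] [ 0.5581 -0.2318  0.0285]
rack 0.66 [257.4 201.6] [ 0.4865 -0.0476  0.0137]
weight 0.45 [326.9 225.5] [0.4622 0.1558 0.0318]
bottle 0.75 [154.3 235.7] [ 0.7688 -0.1077  0.031 ]
ink_tin 0.82 [187.9 268.7] [0.776  0.024  0.0246]
ink_tin 0.64 [155.1 237.8] [ 0.7682 -0.107   0.0247]
brayer 0.9 [128.5 198.5] [ 0.7206 -0.3077  0.0139]
```

Run:
```python
import cv2
a=cv2.imread('pics/top0.png'); b=cv2.imread('pics/scene0.png')
cv2.imwrite('pics/t1.png',cv2.resize(a[80:300,110:410],(800,587),interpolation=cv2.INTER_CUBIC))
cv2.imwrite('pics/s1.png',cv2.resize(b[100:350,110:440],(792,600),interpolation=cv2.INTER_CUBIC))
```

```text
(no output)
```

View pics/t1.png

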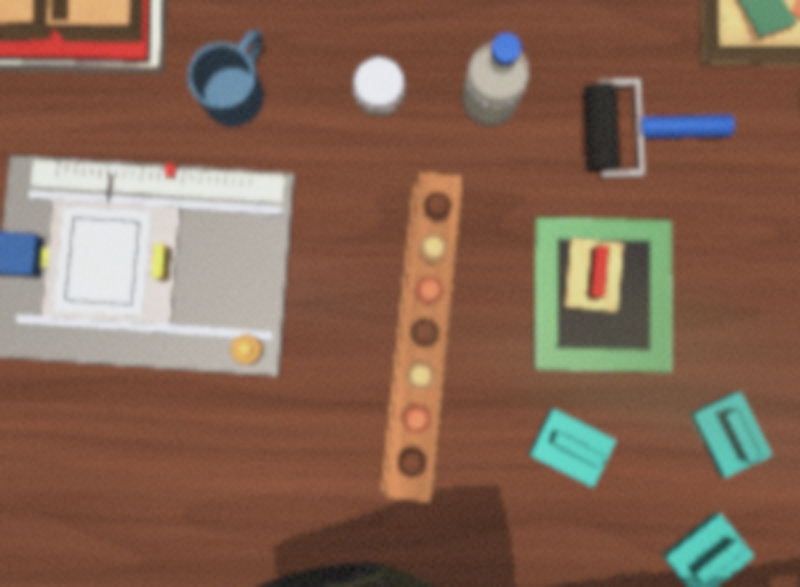

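View pics/s1.png

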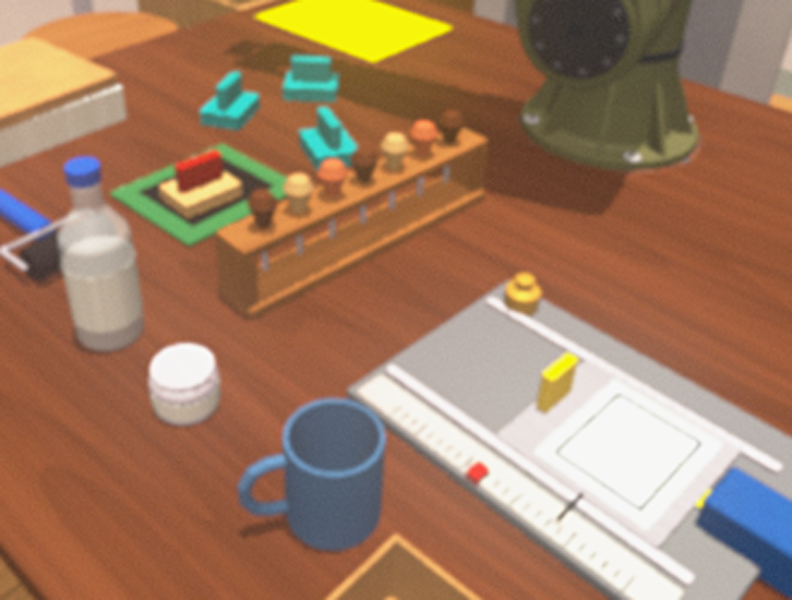

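The top crop shows the board at left: tab (160,262), clip (171,170) and pointer (110,187). The red-handled block is on the slab at (598,272), the rack is between them, and the turquoise blocks are decoys. Next I segment by colour for exact positions.

```bash
cat > m.py <<'E'
from h import *
np.set_printoptions(precision=4,suppress=True)
def seg(s,P,name,mask,box=None):
    m=mask.copy()
    if box: b=np.zeros_like(m); b[box[1]:box[3],box[0]:box[2]]=1; m&=b
    v,u=np.nonzero(m)
    if len(u)<4: print(name,'none'); return None
    r=cv2.minAreaRect(np.stack([u,v],1).astype(np.float32)); z=np.median(P[m][:,2]) ; zt=np.percentile(P[m][:,2],85)
    print(name,len(u),'px',u.mean().round(1),v.mean().round(1),'z med/85',z.round(4),zt.round(4),'rect px',np.round(r[0],1),np.round(r[1],1),round(r[2],1),'world@z85',world(s,u.mean(),v.mean(),z=zt))
    q=P[m][:,:2]; c=q-q.mean(0); w,V=np.linalg.eigh(c.T@c); a=V[:,1]; print('   axis yaw',np.arctan2(a[1],a[0]).round(3)); return u,v
E
python3 - <<'E'
from m import *
s=shot('top'); P=cloud(s); h=cv2.cvtColor(s['im'],cv2.COLOR_RGB2HSV).astype(int); H,S,V=h[...,0],h[...,1],h[...,2]
yel=(H>22)&(H<35)&(S>120); red=((H<6)|(H>174))&(S>150)&(V>90)
seg(s,P,'tab',yel,(160,165,180,190)); seg(s,P,'red clip',red,(165,135,182,152)); seg(s,P,'handle',red,(320,160,350,205))
blk=(V<90)
seg(s,P,'pointer',(V<120)&(S<80),(145,143,157,157))
seg(s,P,'wood block',(S<150)&(H<30)&(V>150)&(P[...,2]>.025),(315,160,350,205))
# board edges from corners (crop px/2.667+offset)
for n,(x,y),z in [('bFR',(293,174),.012),('bNR',(277,375),.012),('bFL',(12,157),.012),('oFL',(70,217),.02),('oFR',(142,221),.02),('oNR',(137,304),.02),('oNL',(66,302),.02),('rackA',(440,175),.1),('rackB',(408,498),.1)]:
    u,v=110+x*.375,80+y*.375; print(n,world(s,u,v,z=z),world(s,u,v)[2])
m=np.zeros(V.shape,bool); m[168:195,130:170]=1; print('sheet z',np.median(P[m][:,2]))
E
```

```text
tab 34 px 170.1 177.6 z med/85 0.0602 0.0627 rect px [170.5 178. ] [10.  3.] 90.0 world@z85 [0.5425 0.2415 0.0627]
   axis yaw 1.077
red clip 9 px 173.7 142.3 z med/85 0.0221 0.0251 rect px [174.  142.5] [3. 2.] 90.0 world@z85 [0.6591 0.2436 0.0251]
   axis yaw -2.796
handle 77 px 334.1 181.5 z med/85 0.0632 0.0652 rect px [334.1 181.5] [ 4.4 17.3] 5.2 world@z85 [ 0.5375 -0.2507  0.0652]
   axis yaw 3.04
pointer none
wood block 350 px 332.0 182.9 z med/85 0.0283 0.0309 rect px [332.3 182.7] [19.5 25.6] 5.2 world@z85 [ 0.537  -0.2513  0.0309]
   axis yaw 3.114
bFR [0.6545 0.0995 0.012 ] 0.0023184198903363207
bNR [0.416  0.1125 0.012 ] 0.0018184187992675849
bFL [0.6707 0.4358 0.012 ] 0.012435601126249862
oFL [0.5978 0.3604 0.02  ] 0.01890208771170343
oFR [0.5942 0.2752 0.02  ] 0.020430193167708
oNR [0.4961 0.2773 0.02  ] 0.023443195298248787
oNL [0.4973 0.3606 0.02  ] 0.022453149432094532
rackA [ 0.6365 -0.0715  0.1   ] 0.0841496070078458
rackB [ 0.2866 -0.041   0.1   ] 0.004300804257376445
sheet z 0.019858463324432196
```

```bash
python3 -m inch '[0,0,0,0,0,0.154,1, 0,0,0,0,0,0.154,1, -5.6,-2.5,0,0,0,0,1, -5.6,-2.5,0,0,0,0,1, -5.6,-2.5,0,0,0,0,1, -5.6,-2.5,0,0,0,0,1, -5.6,-2.5,0,0,0,0,1, -5.6,-2.5,0,0,0,0,1, -5.6,-2.5,0,0,0,0,1, -5.6,-2.5,0,0,0,0,1, -5.6,-2.5,0,0,0,0,1, -5.6,-2.5,0,0,0,0,1, -5.6,-2.5,0,0,0,0,1, -5.6,-2.5,0,0,0,0,1, -5.6,-2.5,0,0,0,0,1, -5.6,-2.5,0,0,0,0,1, 0,0,0,0,0,0,1]'
python3 - <<'E'
from m import *
s=shot('wrist'); save(s,'w1'); print(s['T'], s['f'])
for l in "tab pointer mark outline weight".split():
    for r in ctrl.place_of('wrist',l)[:2]:
        print(l,round(r['score'],2),np.round(r['centre'],1),world(s,*r['centre']))
E
```

```text
time_s: 3.68
ee_pos: [0.5297, 0.2359, 0.204]
eef_rot: [3.14, -0.0, -1.619]
force: [0.7, -1.2, -1.1]
grip_width: 0.0937
[[-0.0483 -0.9659 -0.2542  0.6052]
 [-0.9988  0.0467  0.0124  0.2319]
 [-0.0001  0.2545 -0.9671  0.3844]
 [ 0.      0.      0.      1.    ]] 294.7279076310542
tab 0.6 [250.9 166.8] [0.5476 0.2405 0.0611]
pointer 0.82 [181.7  81.5] [0.6453 0.318  0.0147]
mark 0.59 [242.   68.1] [0.6553 0.2456 0.0235]
outline 0.77 [188.5 164. ] [0.5478 0.3189 0.0213]
weight 0.56 [327.5 231.6] [0.457  0.1494 0.04  ]
```

View pics/w1.png

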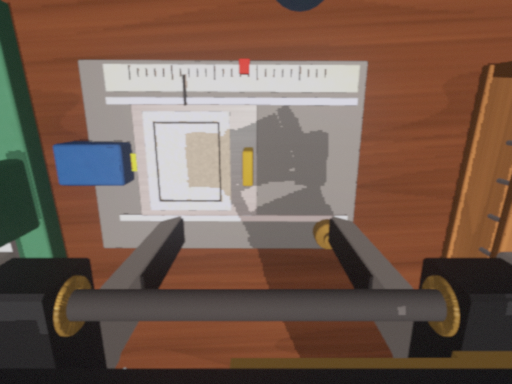

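The wrist picture shows the tab at (248,168), pointer at (184,90), clip at (244,66), outline centred near (188,162), and the board square to the image.

```bash
cat > w.py <<'E'
from m import *
def go(tabbox,ptrbox,clipbox,olbox,s=None):
    s=s or shot('wrist'); P=cloud(s); h=cv2.cvtColor(s['im'],cv2.COLOR_RGB2HSV).astype(int); H,S,V=h[...,0],h[...,1],h[...,2]
    by=np.array([0.048,0.9988])
    if tabbox: seg(s,P,'tab',(H>18)&(H<35)&(S>150),tabbox)
    r=seg(s,P,'clip',((H<6)|(H>174))&(S>150),clipbox); c=world(s,r[0].mean(),r[1].mean(),z=.022)
    r=seg(s,P,'ptr',V<90,ptrbox); p=world(s,r[0].mean(),r[1].mean(),z=.020)
    print('clip',c,'ptr',p,'ptr-clip along board y (mm)',1000*by@(p-c)[:2])
    if olbox:
        r=seg(s,P,'outline',(V<110)&(S<110),olbox)
        u,v=r; q=cv2.minAreaRect(np.stack([u,v],1).astype(np.float32)); b=np.array([world(s,*x,z=.020) for x in cv2.boxPoints(q)]); print('corners',b,'centre',b.mean(0))
        for i in range(4): d=b[(i+1)%4]-b[i]; print(np.linalg.norm(d).round(4),np.arctan2(d[1],d[0]).round(4))
    return s
E
python3 - <<'E'
from w import *
go((236,140,262,195),(178,72,192,102),(236,56,254,78),(148,114,228,208))
E
```

```text
tab 315 px 244.1 166.9 z med/85 0.0617 0.0624 rect px [244.  166.5] [35.  8.] 90.0 world@z85 [0.5478 0.2443 0.0624]
   axis yaw 3.058
clip 122 px 240.3 65.4 z med/85 0.0243 0.0251 rect px [240.5  66. ] [14.  9.] 90.0 world@z85 [0.6584 0.2432 0.0251]
   axis yaw 3.015
ptr noneTraceback (most recent call last):
  File "<stdin>", line 2, in <module>
  File "w.py", line 7, in go
    r=seg(s,P,'ptr',V<90,ptrbox); p=world(s,r[0].mean(),r[1].mean(),z=.020)
                                            ~^^^
TypeError: 'NoneType' object is not subscriptable
```

Run:
```python
from w import *
s=shot('wrist'); print(ctrl.get_obs()['ee_pos'],s['im'][80:100:5,172:192].sum(-1)//3)
go((232,140,262,195),(172,72,190,97),(232,56,254,78),None,s) if (cv2.cvtColor(s['im'],cv2.COLOR_RGB2HSV)[72:97,172:190,2]<90).sum()>4 else 0
```

```text
[0.5294 0.2324 0.206 ] [[214 215 214 215 214 212 198 160 106  96 146 187 208 214 215 215 214 214
  215 214]
 [214 215 215 215 215 214 210 183 122  90 123 164 194 211 214 214 214 215
  214 215]
 [215 215 214 214 214 214 209 188 136  97 123 177 207 213 213 214 213 214
  214 214]
 [158 158 157 157 158 157 156 145 122  92  87 107 136 154 159 159 158 158
  158 157]]
```

```bash
sed -i 's/V<90,ptrbox/V<125,ptrbox/' w.py
python3 - <<'E'
from w import *
s=shot('wrist'); print(ctrl.get_obs()['ee_pos']); go((232,140,262,195),(172,78,190,95),(232,56,254,78),(146,114,228,208),s); P=cloud(s); print(P[78:95,181,2],P[84,190:200,2])
E
```

```text
[0.5294 0.2325 0.2059]
tab 314 px 244.2 166.9 z med/85 0.0617 0.0625 rect px [244.5 166.5] [35.  9.] 90.0 world@z85 [0.5478 0.2443 0.0625]
   axis yaw 3.059
clip 128 px 240.5 65.6 z med/85 0.0244 0.0251 rect px [240.  66.] [14. 10.] 90.0 world@z85 [0.6583 0.2432 0.0251]
   axis yaw -2.98
ptr 33 px 181.1 86.8 z med/85 0.022 0.0228 rect px [181.5  86. ] [16.  3.] 90.0 world@z85 [0.6393 0.3141 0.0228]
   axis yaw 1.168
clip [0.6588 0.2433 0.022 ] ptr [0.6396 0.3147 0.02  ] ptr-clip along board y (mm) 70.42834735172354
outline noneTraceback (most recent call last):
  File "<stdin>", line 2, in <module>
  File "w.py", line 11, in go
    u,v=r; q=cv2.minAreaRect(np.stack([u,v],1).astype(np.float32)); b=np.array([world(s,*x,z=.020) for x in cv2.boxPoints(q)]); print('corners',b,'centre',b.mean(0))
    ^^^
TypeError: cannot unpack non-iterable NoneType object
```

```bash
python3 -m inch '[-1.2,-1.7,0,0,0,0,0.6, 0,0,4,0,0,0,0.6, 0,0,4,0,0,0,0.6, 0,0,4,0,0,0,0.6, 0,0,3,0,0,0,0.6, 0,0,2.4,0,0,0,0.6, 0,0,0,0,0,0,0.6, 0,0,0,0,0,0,0.6]' 25; python3 -c "
from m import *
print(ctrl.get_obs()['ee_pos'])
s=shot('wrist');save(s,'w2')"
```

```text
time_s: 5.12
ee_pos: [0.5475, 0.2443, 0.0327]
eef_rot: [-3.14, 0.001, -1.622]
force: [-0.6, 0.3, 0.2]
grip_width: 0.0563
[0.5475 0.2443 0.0327]
```

View pics/w2.png

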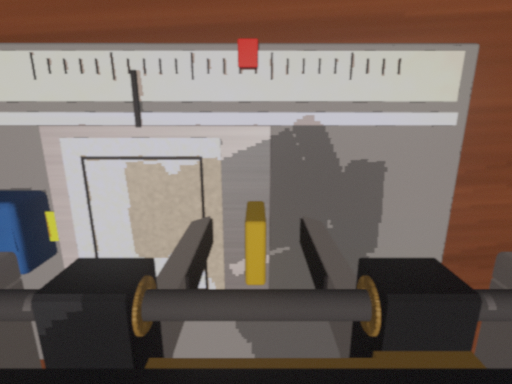

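The tab at (256,240) stands midway between the fingers. Now I close and pull.

```bash
python3 -m inch '[0,0,0,0,0,0,0, 0,0,0,0,0,0,0, 0,0,0,0,0,0,0, 0,0,0,0,0,0,0, 1.4,0,0,0,0,0,0, 1.4,0,0,0,0,0,0, 1.4,0,0,0,0,0,0, 1.4,0,0,0,0,0,0, 1.4,0,0,0,0,0,0, 0,0,0,0,0,0,0, 0,0,0,0,0,0,0]'; python3 -c "
from m import *
print(ctrl.get_obs()['ee_pos'])
s=shot('wrist');save(s,'w3')"
```

```text
time_s: 6.55
ee_pos: [0.5433, 0.174, 0.0315]
eef_rot: [3.141, -0.0, -1.622]
force: [-2.0, -2.7, 3.2]
grip_width: 0.0117
[0.5433 0.174  0.0315]
```

View pics/w3.png

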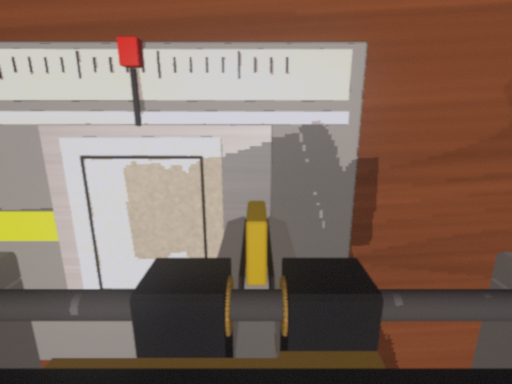

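The pointer (137,125)→(133,72) lines up with the clip (129,52) to about 2 mm. I release, raise and measure.

```bash
python3 -m inch '[0,0,0,0,0,0,0.6, 0,0,0,0,0,0,0.6, 0,0,0,0,0,0,0.6, 0,0,0,0,0,0,0.6, 0,0,-4,0,0,0,0.6, 0,0,-4,0,0,0,1, 0,0,-4,0,0,0,1, 0,0,-4,0,0,0,1, 0,0,-3,0,0,0,1, 0,0,0,0,0,0,1, 0,0,0,0,0,0,1]'
python3 - <<'E'
from w import *
s=shot('wrist'); print(ctrl.get_obs()['ee_pos']); save(s,'w4')
for l in "tab pointer mark outline".split():
    for r in ctrl.place_of('wrist',l)[:2]:
        print(l,round(r['score'],2),np.round(r['centre'],1),world(s,*r['centre'],z={'pointer':.02,'outline':.02}.get(l)))
E
```

```text
time_s: 7.98
ee_pos: [0.543, 0.1742, 0.2202]
eef_rot: [3.14, -0.0, -1.622]
force: [-0.2, 1.6, -0.9]
grip_width: 0.0938
[0.5429 0.1742 0.2199]
tab 0.82 [258.5 178.2] [0.5443 0.171  0.0625]
pointer 0.86 [194.1  98.4] [0.6397 0.2455 0.02  ]
mark 0.56 [195.3  82.2] [0.6579 0.2411 0.025 ]
outline 0.88 [200.7 170.7] [0.549  0.2463 0.02  ]
outline 0.33 [277.4 236.8] [0.4503 0.1489 0.02  ]
```

View pics/w4.png

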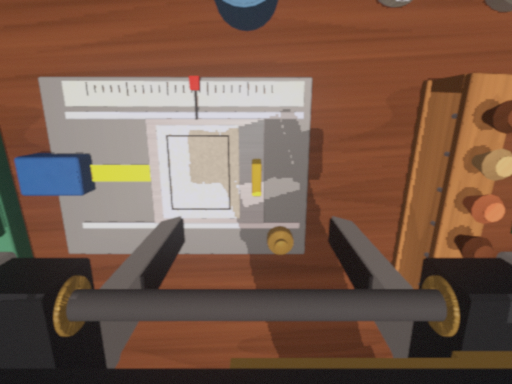

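The pointer (196,105) stands at the clip (195,83). The outline spans about (166,135)–(231,210). Now precise numbers.

```bash
cat > ol.py <<'E'
from w import *
def outline(s,box,z=.020):
    g=cv2.cvtColor(s['im'],cv2.COLOR_RGB2GRAY); x0,y0,x1,y1=box
    bh=cv2.morphologyEx(g,cv2.MORPH_BLACKHAT,np.ones((7,7),np.uint8)).astype(float)
    m=bh>35; k=np.zeros_like(m); k[y0:y1,x0:x1]=1; m&=k
    n,l,st,_=cv2.connectedComponentsWithStats(m.astype(np.uint8),connectivity=8)
    i=1+np.argmax(st[1:,2]*st[1:,3]); v,u=np.nonzero(l==i); print('comp',st[i])
    q=np.array([world(s,a,b,z=z)[:2] for a,b in zip(u,v)])*1000
    r=cv2.minAreaRect(q.astype(np.float32)); print('outline centre',np.array(r[0])/1000,'size mm',np.round(r[1],1),'ang deg',r[2]); return r
E
python3 - <<'E'
from ol import *
s=shot('wrist'); outline(s,(158,124,238,218))
go((245,150,268,198),(188,96,204,112),(186,72,204,92),None,s)
E
```

```text
comp [166 135  65  75 471]
outline centre [0.5459 0.2488] size mm [80.5 99.1] ang deg 87.04487609863281
tab 257 px 256.3 177.0 z med/85 0.0615 0.0624 rect px [256.5 177. ] [34.  7.] 90.0 world@z85 [0.546  0.1735 0.0624]
   axis yaw 3.073
clip 123 px 194.2 81.9 z med/85 0.0242 0.0251 rect px [193.5  82. ] [14.  9.] 90.0 world@z85 [0.6585 0.2425 0.0251]
   axis yaw -2.943
ptr 28 px 196.0 104.4 z med/85 0.0217 0.0227 rect px [196.5 103.5] [ 3. 15.] 0.0 world@z85 [0.6326 0.2434 0.0227]
   axis yaw 1.353
clip [0.6589 0.2431 0.022 ] ptr [0.6327 0.2439 0.02  ] ptr-clip along board y (mm) -0.4386237654466712
```

```bash
python3 -m inch '[5.3,-0.2,0,0,0,0,1, 5.3,-0.2,0,0,0,0,1, 5.3,-0.2,0,0,0,0,1, 5.3,-0.2,0,0,0,0,1, 5.3,-0.2,0,0,0,0,1, 5.3,-0.2,0,0,0,0,1, 5.3,-0.2,0,0,0,0,1, 5.3,-0.2,0,0,0,0,1, 0,0,0,0,0,0,1, 0,0,0,0,0,0,1, 0,0,0,0,0,0,1]'
python3 - <<'E'
from m import *
s=shot('wrist'); print(ctrl.get_obs()['ee_pos']); save(s,'w5'); P=cloud(s)
h=cv2.cvtColor(s['im'],cv2.COLOR_RGB2HSV).astype(int); H,S,V=h[...,0],h[...,1],h[...,2]
m=((H<6)|(H>174))&(S>150)&(P[...,2]>.05)&(np.abs(P[...,1]+.25)<.07)&(np.abs(P[...,0]-.537)<.08)
seg(s,P,'handle',m); q=P[m&(P[...,2]>.06)]; r=cv2.minAreaRect((q[:,:2]*1000).astype(np.float32)); print(r)
m=(P[...,2]>.025)&(P[...,2]<.034)&(np.abs(P[...,1]+.25)<.07)&(np.abs(P[...,0]-.537)<.08)
q=P[m]; r=cv2.minAreaRect((q[:,:2]*1000).astype(np.float32)); print('wood',r)
E
```

```text
time_s: 9.65
ee_pos: [0.5379, -0.2489, 0.2215]
eef_rot: [-3.142, 0.0, -1.621]
force: [0.6, -0.9, -0.9]
grip_width: 0.0941
[ 0.5379 -0.2489  0.2216]
handle 523 px 261.3 175.8 z med/85 0.0652 0.0661 rect px [261.1 176.4] [10.8 49.2] 3.0 world@z85 [ 0.5426 -0.2554  0.0661]
   axis yaw 3.058
((561.880126953125, -256.67523193359375), (12.74460506439209, 101.76715850830078), 86.8555679321289)
wood ((540.8986206054688, -255.83734130859375), (60.05278015136719, 80.12547302246094), 84.74432373046875)
```

View pics/w5.png

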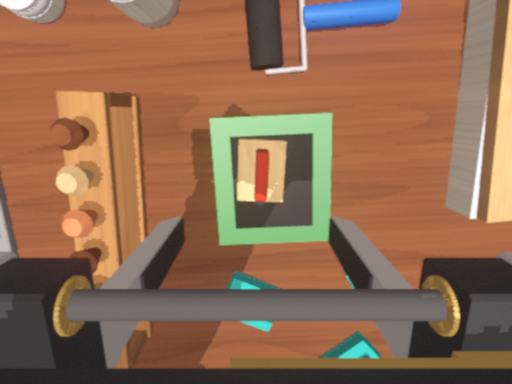

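The red handle is at (262,176), centred in the block on the slab. The block centre is about (0.541,-0.2555) with yaw -0.09, and the wood measures 60×80 as specified. Next I descend and grip.

```bash
python3 -m inch '[0.65,-0.35,0,0,0,0.04,0.6, 0,0,5,0,0,0,0.6, 0,0,5,0,0,0,0.6, 0,0,4,0,0,0,0.6, 0,0,3,0,0,0,0.6, 0,0,1.8,0,0,0,0.6, 0,0,0,0,0,0,0.6, 0,0,0,0,0,0,0.6, 0,0,0,0,0,0,0.6]' 30 && python3 -m inch '[0,0,0,0,0,0,0, 0,0,0,0,0,0,0, 0,0,0,0,0,0,0, 0,0,0,0,0,0,0, 0,0,0,0,0,0,0]'
```

```text
time_s: 10.82
ee_pos: [0.5414, -0.2569, 0.0347]
eef_rot: [-3.14, -0.001, -1.662]
force: [0.1, -0.5, 0.2]
grip_width: 0.0566
time_s: 11.45
ee_pos: [0.5408, -0.2565, 0.0334]
eef_rot: [3.142, 0.0, -1.662]
force: [0.6, 1.0, 1.2]
grip_width: 0.0158
```

```bash
python3 -m inch '[0,0,-2,0,0,0,0, 0,0,-4,0,0,0,0, 0,0,-4,0,0,0,0, 0,0,-4,0,0,0,0, 0,0,-4,0,0,0,0, 0,0,0,0,0,0,0, 0,0,0,0,0,0,0]'
python3 - <<'E'
from m import *
s=shot('wrist'); o=ctrl.get_obs(); print(o['ee_pos'],o['force'],o['grip_width']); save(s,'w6'); P=cloud(s)
T=np.eye(4); T[:3,:3]=R.from_euler('xyz',o['eef_rot']).as_matrix(); T[:3,3]=o['ee_pos']
Q=(P-T[:3,3])@T[:3,:3]; 
h=cv2.cvtColor(s['im'],cv2.COLOR_RGB2HSV).astype(int)
m=(Q[...,2]>-.004)&(Q[...,2]<.012)&(np.abs(Q[...,0])<.05)&(np.abs(Q[...,1])<.06)&(s['d']>0)
q=Q[m]; print(len(q)); A=np.c_[q[:,:2],np.ones(len(q))]; print('plane',np.linalg.lstsq(A,q[:,2],rcond=None)[0]); print(cv2.minAreaRect((q[:,:2]*1000).astype(np.float32)), q.min(0),q.max(0))
E
```

```text
time_s: 12.32
ee_pos: [0.5403, -0.2564, 0.2126]
eef_rot: [3.14, 0.001, -1.662]
force: [0.0, -0.8, -3.0]
grip_width: 0.0159
[ 0.5402 -0.2563  0.212 ] [ 0.5179 -0.0592 -3.7444] 0.01621959893068774
4280
plane [-0.0006 -0.014   0.0034]
((0.5599536895751953, -0.8144912719726562), (60.18402862548828, 79.5263900756836), 0.07335232198238373) [-0.0296 -0.0406 -0.004 ] [0.0307 0.0389 0.0115]
```

View pics/w6.png

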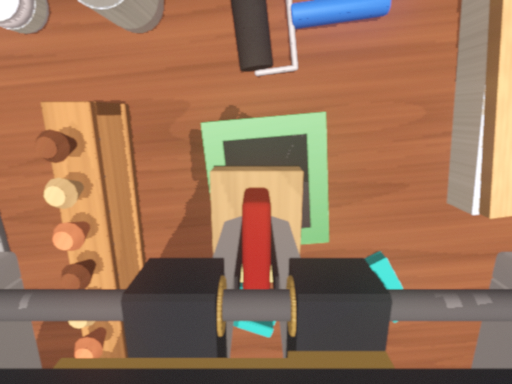

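```bash
python3 -m inch '[0,0,0,0,0,-0.04,0, -1.5,0.1,0,0,0,0,0, -3,0.1,0,0,0,0,0, -4,0.2,0,0,0,0,0, -4,0.2,0,0,0,0,0, -4,0.2,0,0,0,0,0, -4,0.2,0,0,0,0,0, -4,0.2,0,0,0,0,0, -4,0.2,0,0,0,0,0, -4,0.2,0,0,0,0,0, -4,0.2,0,0,0,0,0, -4,0.2,0,0,0,0,0, -4,0.2,0,0,0,0,0, -3,0,0,0,0,0,0, -2,0,0,0,0,0,0, -1,0,0,0,0,0,0, 0,0,0,0,0,0,0, 0,0,0,0,0,0,0, 0,0,0,0,0,0,0]' 35
python3 - <<'E'
from ol import *
s=shot('wrist'); o=ctrl.get_obs(); print(o['ee_pos'],o['eef_rot'],o['force']); save(s,'w7')
s=shot('top'); save(s,'top7')
E
```

```text
time_s: 14.75
ee_pos: [0.5448, 0.2481, 0.2136]
eef_rot: [-3.141, -0.0, -1.623]
force: [0.4, -0.1, -2.8]
grip_width: 0.0158
[0.5448 0.2482 0.2136] [-3.1415  0.0001 -1.6229] [-0.4061  1.4337 -3.3309]
```

View pics/w7.png

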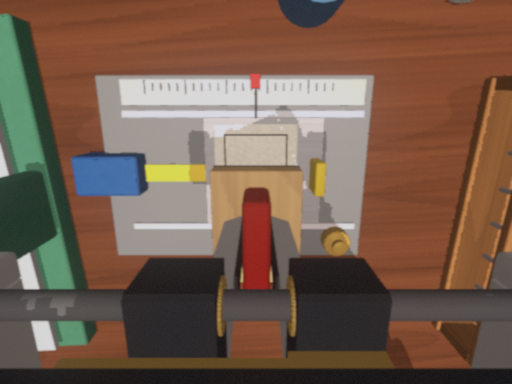

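The block hangs level over the outline, whose visible upper edge is at (256,135). The pointer is still at the clip. I descend in stages.

```bash
python3 -m inch '[0,0,3,0,0,0,0, 0,0,4,0,0,0,0, 0,0,3,0,0,0,0, 0,0,2,0,0,0,0, 0,0,1.5,0,0,0,0, 0,0,0.8,0,0,0,0, 0,0,0,0,0,0,0, 0,0,0,0,0,0,0, 0,0,0,0,0,0,0]'
python3 - <<'E'
from ol import *
o=ctrl.get_obs(); s=shot('wrist'); print(o['ee_pos']); save(s,'w8'); P=cloud(s)
T=s['T']; Rm=R.from_euler('xyz',o['eef_rot']).as_matrix(); Q=(P-o['ee_pos'])@Rm
m=(Q[...,2]>-.004)&(Q[...,2]<.010)&(np.abs(Q[...,0])<.05)&(np.abs(Q[...,1])<.06)&(s['d']>0)
q=Q[m]; print('wood top z tool',np.median(q[:,2]),cv2.minAreaRect((q[:,:2]*1000).astype(np.float32)))
E
```

```text
time_s: 15.98
ee_pos: [0.545, 0.249, 0.0711]
eef_rot: [-3.141, 0.0, -1.622]
force: [-0.3, 0.2, -3.3]
grip_width: 0.0158
[0.545  0.249  0.0711]
wood top z tool 0.004170176801150627 ((0.6335887908935547, -0.4620094299316406), (60.06266784667969, 79.66085815429688), 0.09848784655332565)
```

View pics/w8.png

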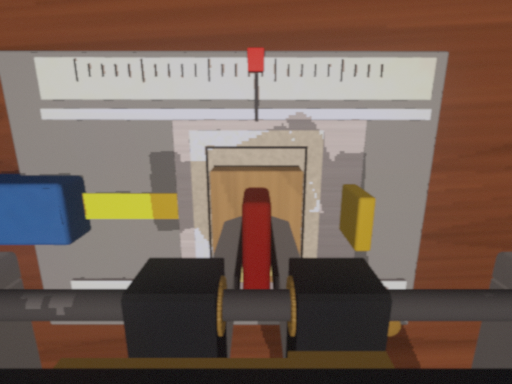

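The block is centred between the outline's side lines (208 and 305) and aligned. Last 1.3 cm down.

```bash
python3 -m inch '[0,0,0.7,0,0,0,0, 0,0,0.6,0,0,0,0, 0,0,0,0,0,0,0, 0,0,0,0,0,0,0, 0,0,0,0,0,0,0, 0,0,0,0,0,0,0]'
python3 - <<'E'
from ol import *
o=ctrl.get_obs(); s=shot('wrist'); print(o['ee_pos'],o['eef_rot'],o['force']); save(s,'w9'); P=cloud(s)
Rm=R.from_euler('xyz',o['eef_rot']).as_matrix(); Q=(P-o['ee_pos'])@Rm
m=(Q[...,2]>-.004)&(Q[...,2]<.010)&(np.abs(Q[...,0])<.05)&(np.abs(Q[...,1])<.06)&(s['d']>0)
q=Q[m]; print('wood top z',np.median(P[m][:,2]),'block tool mm',cv2.minAreaRect((q[:,:2]*1000).astype(np.float32)))
# outline lines in tool frame
g=cv2.cvtColor(s['im'],cv2.COLOR_RGB2GRAY); bh=cv2.morphologyEx(g,cv2.MORPH_BLACKHAT,np.ones((9,9),np.uint8))
def tl(u,v): return ((world(s,u,v,z=.020)-o['ee_pos'])@Rm*1000).round(1)
for v in (170,180,190,200):
    r=bh[v].astype(int); a=185+np.argmax(r[185:225]); b=295+np.argmax(r[295:330]); print(v,a,b,tl(a,v),tl(b,v))
for u in (225,240,275,285):
    c=bh[125:175,u].astype(int); v=125+np.argmax(c); print(u,v,c.max(),tl(u,v))
h=cv2.cvtColor(s['im'],cv2.COLOR_RGB2HSV); print('sheet z',np.median(P[165:200,170:195,2]),np.median(P[148:152,215:300,2]))
im=s['im']; r=((im[...,0]>150)&(im[...,1]<60)&(im[...,2]<60)); r[100:]=0; v,u=np.nonzero(r); c=world(s,u.mean(),v.mean(),z=.022)
p=bh[112,230:285]; p=230+np.argmax(bh[100,230:285]); w=world(s,p,100,z=.02); print('ptr-clip mm',1000*np.array([.0512,.9987])@(w-c)[:2],p,u.mean())
E
```

```text
time_s: 16.77
ee_pos: [0.5447, 0.2489, 0.0576]
eef_rot: [-3.141, 0.0, -1.622]
force: [-0.1, 0.9, -2.4]
grip_width: 0.0153
[0.5447 0.2489 0.0576] [-3.1414  0.0001 -1.622 ] [-0.1263  0.9093 -2.4335]
wood top z 0.05339925293657269 block tool mm ((0.5968875885009766, -0.7782859802246094), (60.2283821105957, 79.14945220947266), 0.02321140095591545)
170 204 308 [-38.8 -34.2  37.6] [ 39.4 -34.2  37.6]
180 204 307 [-39.1 -26.5  37.6] [ 38.9 -26.5  37.6]
190 205 307 [-38.7 -18.7  37.6] [ 39.3 -18.7  37.6]
200 205 306 [-39.1 -10.7  37.6] [ 38.8 -10.7  37.6]
225 149 81 [-22.6 -49.9  37.6]
240 149 88 [-11.5 -49.9  37.6]
275 149 89 [ 14.3 -49.9  37.6]
285 149 89 [ 21.7 -49.9  37.6]
sheet z 0.019935540190563233 0.020685925441707206
ptr-clip mm -2.03789073142427 256 253.0
```

View pics/w9.png

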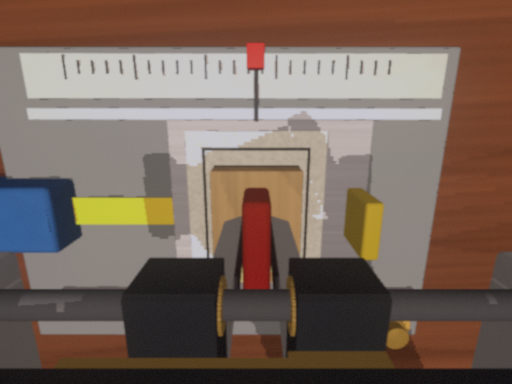

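```bash
python3 -c "
from station import ctrl
o=ctrl.get_obs(); print(o['time_s'],abs(o['joint_vel']).max(),o['grip_width']); print(ctrl.hand_in())"
```

```text
16.825 0.0012817346471369483 0.015894821372649515
the job is handed in; nothing more can be done
None
```

I pulled the carriage out about 70 mm until its pointer stood at the red clip and let go of it there. I then gripped the lino block by its red handle, carried it over the rack with its face about 6 cm clear of the handle tops, and handed it in hovering over the outline. The job took 16.8 s of the 58 s allowed. The hand-in gives no verdict, so the result itself is unconfirmed.

Last checks before handing in:
- **Block position:** its centre is within about 1 mm of the outline's centre both ways. Alignment is within about 0.01 rad of the outline, and the tool pointed straight down, with the block's top face measuring level to about 0.01 rad after the lift.
- **Height:** the face is about 11 mm above the sheet.
- **Hold:** the arm was still and the fingers were closed on the handle at about 16 mm.
- **Pointer:** two measurements disagreed slightly. The one taken after letting go gave -0.4 mm from the clip. The last gave -2.0 mm, where stray red pixels probably shifted the clip's measured position. Both are well within the 7 mm limit.

I did not re-measure the bystanders at the end. The brass weight, the only one near the carriage, stood in its place in the late pictures, and nothing touched the others that I could see.

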